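# Snap the measuring dipper onto the rail

## Task

Pick up the steel measuring dipper by its wooden grip and hang it on the bar of the rail stand: press its snap hook straight down over the bar until the bar has pushed the sprung gate in and the gate flicks shut beneath it, never pressing or pulling on the stand with more than 25 N. Then tug the dipper upward with about 5 to 10 N, so that the bar bears on the shut gate and you know it is caught, and let go so that it hangs freely on the bar. Leave the other things where they stand.

Things in the scene. Friction and masses are not known exactly. Their poses are not given: they have to be found in the camera images.
- dipper: Loose measuring dipper, 0.16 kg, 187 mm tall, upright. Origin: centre of its underside; z up. Steel cup 56 mm across, 36 mm high; a flat strap (12 mm wide in y, 4 mm thick) rises from the cup's -x side, cranks inward at heights 64 to 82 mm, runs up at x = -11 mm as the back of a snap hook lying in the x-z plane, over the crown, and down to the nose at x = +11 mm. May hang either way round.
- grip (a point): Centre of the dipper's wooden grip, 22 mm (x) by 16 mm (y) by 42 mm tall, on top of the hook's crown, on the dipper's axis, 166 mm above its underside (grip from 145 to 187 mm).
- nose (a point): Tip of the hook's nose, at (19, 0, 90) mm in the dipper's frame; the last 10 mm flare outward. The mouth opens downward, 18 mm clear between back and nose (x = -9 to +9 mm). A bar along y reaches it from the +x side, between the cup's rim (height 36 mm) and this tip, and goes up into the hook as the dipper is lowered.
- seat (a point): Point on the dipper at (0, 0, 130) mm in its frame: where the centre of a 10 mm bar lies when fully home under the crown of the hook (a shallow V that centres the bar).
- gate (a joint): Angle of the sprung gate closing the hook's mouth: a dark tongue 19 mm long, 3 thick, hinged in the hook's back at height 103 mm. 0 = shut (level, a stop), positive = swung up into the hook, at most 1.45 rad. A bar pressed on it from below pushes it in with 3 to 8 N; it flicks shut under the bar only over the last 3 to 8 mm before home. Then the bar can move 20 mm between gate and crown.
- stand: Rail stand fixed to the worktop. Origin: centre of the underside of its wooden foot (90 mm in x, 190 in y, 14 thick); z up. Two upright tubes at y = -80 and +80 mm carry a level round steel bar along y, 10 mm thick, at x = 0, 144 mm free between the posts; only its 15 mm end balls stand higher. It does not give under load. For the bar's height see bar_nominal.
- bar_nominal (a point): Point fixed to the stand's foot, 170 mm above its origin. The middle of the bar lies here give or take 6 mm in height: the bar telescopes in the tubes and is clamped higher or lower each time, which is not reported, so its height must be found by touch or sight.
- salt_shaker: Bystander: salt shaker, 44 mm across, 90 mm tall, loose; origin at the centre of its underside.
- mug_b: Bystander: small striped cup with a handle, 60x83x51 mm, loose; origin at the centre of its underside.
- garlic: Bystander: garlic bulb, 60x57x58 mm, loose; origin at the centre of its underside.
There are look-alikes about, which are no part of the job. Of the things that look like the dipper, take the one that is nearest to the robot's base at the start.

How it is judged:
By the outcome, as a careful person would: the job done as asked, in the order asked, and still so for the second after the job is handed in, with the robot touching nothing.
It also fails if it takes over 58 s, if anything falls off the work surface, if the arm or the gripper's body presses on something with over 40 N, if the wrist force passes 120 N, or if a joint passes its speed limit or range.

## Robot

A 6-joint arm with a two-finger parallel gripper is mounted at the origin on a cart in front of the work surface, level with it; the furniture and walls round the work are solid. World frame = base frame: x ahead of the robot, y to its left, z up, the work surface at z = 0. Lengths are in mm, angles in rad, forces in N, time in s.
With the tool pointing down it reaches from about 275 to 1000 mm from the base axis. Payload 8.4 kg.
Tool frame: the origin (TCP) lies at the very end of the fingers, on their centre line; the grasp point (between the pads) lies 19 mm behind it (r.pinch_z is the distance from the TCP to the grasp point, in mm); z points along the fingers, y is the line along which they close (so a half turn about z gives the same grasp; the last joint's range is limited). The gripper opens to 85 mm and grips with 20 to 120 N. Pads are 22 mm wide; open, the fingers measure 114 mm over their backs; the gripper's body (76 mm by 85 mm) begins 54 mm behind the grasp point. The pads swing forward as they close: fully open they stand 13 mm farther back than shut.
Start: joints at [1.197, 0.353, 1.633, -0, 1.155, -0.002], TCP at [227.057, 582.3, 231.281] pointing down, gripper open.
Joint ranges: [-2.63, 2.63], [-0.92, 2.1], [0.06, 2.66], [-1.3, 4.44], [0, 2.69], [-3.02, 3.02]. Speed limits (rad/s): [2.22, 2.22, 2.79, 3.14, 3.14, 3.14].

## Interface

Orientations are given as [roll, pitch, yaw] about the fixed x, y, z axes, in that order (R = Rz(yaw) Ry(pitch) Rx(roll)).
In Python, from rig import r gives the robot as it stands.
- The arm moves only by the tool carry_out, never from a script. Its argument "series" is a list of rows, each a list of 7 numbers: the turn, a rotation vector about the tool's x, y, z as a fraction of full scale, then the shift along the tool's x, y, z as a fraction of full scale, then the gripper command: -1 is fully open, 1 is shut, values between are in proportion. A call has 1 to 8 rows; each row is the pose to reach, as a shift and turn from the pose commanded when the call began, along the tool's axes at that moment, turning the shorter way round; what a row does not reach only later rows make up. Full scale, the value 1, is 0.25 m for a shift and pi rad for a turn. A row lasts 1/8 s, in which the tool goes at most 62.5 mm and 10.7 degrees, less where a joint would pass 70% of its speed; a pose out of reach is approached as far as the arm can. A call with a number of a shift or a turn outside -1 to 1 is refused whole. A call with a gripper value outside its range is refused whole. The fingers move at their own pace and stop on an object; "force" is the grip in N (left out, the last holds). Time passes only in rows, so rows that repeat a pose let the fingers close. It gives the time, the measured TCP pose, the force, the opening and the grip force at its end, in the units of the state.
- r.sense(): the state, without advancing time (a new reading comes with each control period).
- r.grab_frame(name): name is "scene" or "top"; returns the picture (384x512x3 uint8, red, green, blue); there is no depth.
- r.get_calibration(name): a dict with "K" (3x3 intrinsics, pixels), "distortion" ([k1, k2, p1, p2, k3] as OpenCV has them; the pictures are not rectified), "pose" (4x4, takes a point from camera to world coordinates). Camera axes: x right, y up, looking along -z (the intrinsics and any distortion apply to the point x, -y, -z); pixel columns grow to the right and rows downward; lengths in mm; the calibration is good to about 2 mm. A picture is of the moment at which its call begins. get_calibration takes no time and is no camera call.
- r.sign_off(): hands the job in; it is judged then, once.
Trained networks look in the newest picture that a camera, given by its name, has taken for a name from the list of things; names that differ only in an ending like _2 or _b are one class to them, and where a whole thing is asked for, a point or a joint stands for the part that bears it (a point fixed in the world has none). Each returns a list of dicts, best first, with "score" (0 to 1); they miss things now and then, are a little off and sometimes report something else, mostly with a low value. They report only what shows in the picture. A call takes as long as a camera call. They do not tell look-alikes from the thing itself.
- r.silhouettes(camera, label): "region" (384x512 bool, what is visible of it) and "position" ([row, column] in pixels, amid what is visible of it).
The state is a dict: "clock": time; "qpos": joint angles; "qvel": joint speeds; "joint_efforts": joint torques, N m; "eef_pos": TCP position; "tcp_rot": TCP orientation; "contact_force": force on the tool from outside, world axes, zero at the start; "wrist_torque": the same for the moment, N m; "opening": opening from 0.0 (shut) to 1.0 (fully open); "grasp_force": force on a finger pad.
Only numpy, scipy, OpenCV 4.12 (cv2) and the standard library are available. Lean on these libraries where they do the work, as an engineer would, in place of code of your own. Each camera call takes 0.05 s, during which the arm holds its last target. There are 200 camera calls.

## Working session

There is one attempt and no reset: what is moved stays moved. The work goes in short steps, Python scripts to look and compute and a tool call to move; the robot and the scene stay as the last step left them, time stands still between calls to the robot, and variables do not carry over. Pictures are saved under pics/ and viewed, at most 10 in all, crops included, and the job is handed in when it is done.

Besides the shell and the picture viewer there is one more tool, called after "Request:" by a JSON object that holds its "fn" and its "kwargs", one argument or row to a line. carry_out: Moves the arm, as the interface text tells. Its arguments: {"type":"object","properties":{"series":{"type":"array"},"force":{"type":"number"}},"required":["series"]}

```bash
mkdir -p pics
cat > h.py <<'E'
from rig import r
import numpy as np, cv2
def ray(cam,row,col):
    c=r.get_calibration(cam);K=np.array(c["K"],float);d=np.array(c["distortion"],float);P=np.array(c["pose"],float)
    u=cv2.undistortPoints(np.array([[[col,row]]],float),K,d)[0,0]
    v=P[:3,:3]@np.array([u[0],-u[1],-1.]);return P[:3,3],v/np.linalg.norm(v)
def onz(cam,row,col,z):
    o,v=ray(cam,row,col);return o+v*(z-o[2])/v[2]
def tri(a,b):
    (o1,v1),(o2,v2)=a,b
    t=np.linalg.lstsq(np.c_[v1,-v2],o2-o1,rcond=None)[0]
    p,q=o1+v1*t[0],o2+v2*t[1];return (p+q)/2,np.linalg.norm(p-q)
def proj(cam,p):
    c=r.get_calibration(cam);K=np.array(c["K"],float);d=np.array(c["distortion"],float);P=np.array(c["pose"],float)
    q=(np.atleast_2d(p)-P[:3,3])@P[:3,:3]; q=q*[1,-1,-1]
    return cv2.projectPoints(q,np.zeros(3),np.zeros(3),K,d)[0][:,0,::-1]  # row,col
def save(im,n): cv2.imwrite("pics/"+n,im[:,:,::-1])
E
python3 - <<'E'
from h import *
np.set_printoptions(precision=1,suppress=True)
ims=[r.grab_frame(c) for c in("scene","top")]
for im,n in zip(ims,("scene","top")): save(cv2.resize(im,(800,600)),n+"0.png")
for c in("scene","top"):
    cal=r.get_calibration(c);print(c,np.array(cal["pose"]),np.array(cal["K"]),cal["distortion"])
    for l in("dipper","stand","salt_shaker","mug","garlic","mug_b"):
        try:
            for d in r.silhouettes(c,l): 
                ys,xs=np.where(d["region"]);print(c,l,round(d["score"],2),d["position"],len(ys),ys.min(),ys.max(),xs.min(),xs.max())
        except Exception as e: print(l,e)
print(r.sense())
E
```

```text
scene [[   0.6    0.6   -0.6 -223.1]
 [  -0.8    0.4   -0.4 -533.1]
 [   0.     0.7    0.7 1090.9]
 [   0.     0.     0.     1. ]] [[454.8   0.  251.9]
 [  0.  454.8 188.9]
 [  0.    0.    1. ]] [-0.  0.  0.  0.  0.]
scene dipper 0.9 [189.1, 207.4] 413 156 203 200 216
scene dipper 0.77 [163.3, 185.1] 392 130 177 180 194
scene dipper 0.54 [164.8, 215.4] 288 132 178 208 222
scene stand 0.19 [186.3, 206.8] 488 155 203 199 216
scene salt_shaker 0.51 [187.7, 265.4] 277 175 199 260 273
scene mug 0.64 [303.0, 366.0] 534 288 312 353 383
scene garlic 0.55 [175.8, 131.2] 223 167 182 121 138
scene mug_b 0.64 [303.0, 366.0] 534 288 312 353 383
top [[  -0.1    0.8   -0.6 -478.8]
 [  -1.    -0.1    0.1  154.7]
 [   0.     0.6    0.8 1563.3]
 [   0.     0.     0.     1. ]] [[455.1   0.  258.2]
 [  0.  455.1 191.1]
 [  0.    0.    1. ]] [-0.1  0.   0.   0.   0. ]
top stand 0.78 [211.5, 290.3] 1170 188 225 264 315
top stand 0.27 [187.6, 247.0] 138 176 192 244 253
top salt_shaker 0.43 [184.3, 246.8] 115 176 191 245 253
top mug 0.75 [213.8, 360.8] 217 204 219 354 373
top garlic 0.52 [241.3, 143.9] 49 236 244 139 146
top mug_b 0.75 [213.8, 360.8] 217 204 219 354 373
{'clock': 0.7, 'qpos': array([ 1.2,  0.4,  1.6,  0. ,  1.2, -0. ]), 'qvel': array([ 0.,  0.,  0., -0.,  0.,  0.]), 'joint_efforts': array([ -0. , -60.5, -34.2,   0. ,   0. ,  -0. ]), 'eef_pos': array([227. , 582.3, 231.3]), 'tcp_rot': array([ 3.1, -0. ,  2.8]), 'contact_force': array([0.2, 0.4, 0.7]), 'wrist_torque': array([0., 0., 0.]), 'grasp_force': 0.0, 'opening': 1.0015296703553997}
```

View pics/scene0.png

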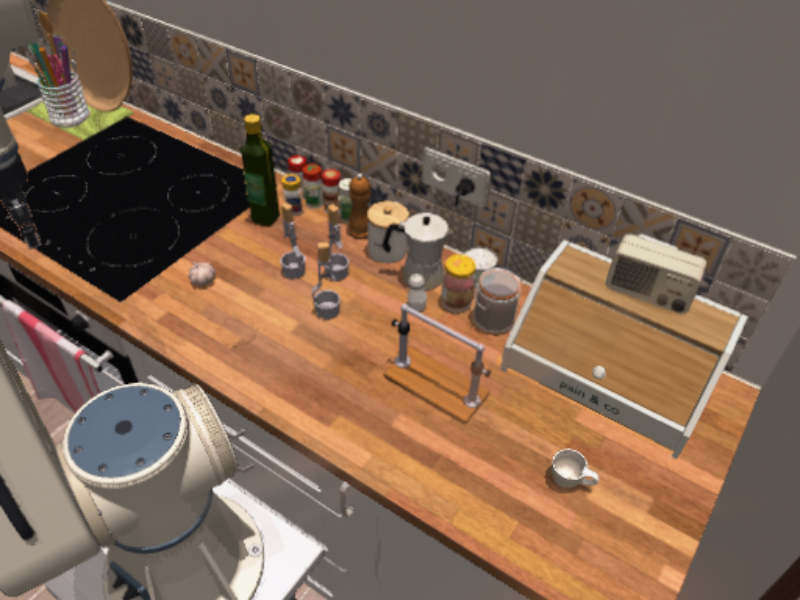

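View pics/top0.png

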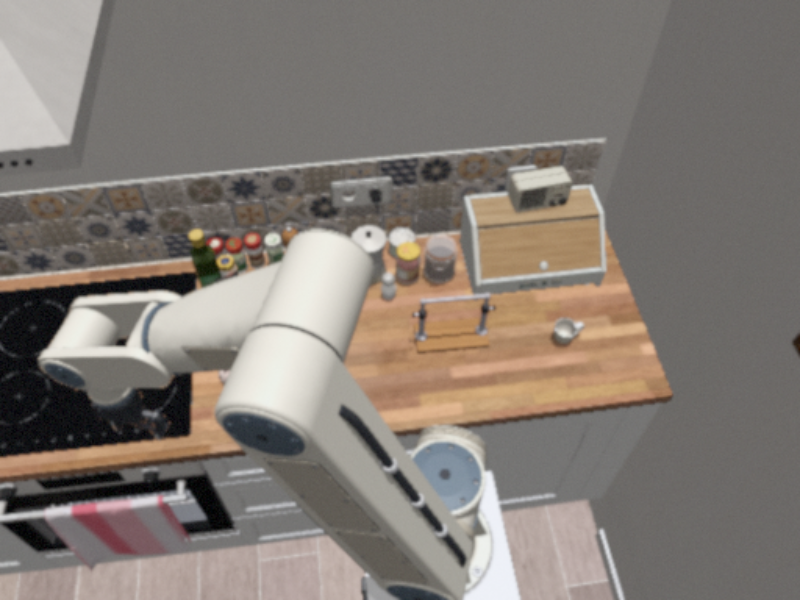

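The scene picture shows three dippers. In 800x600 pixels, the cups are at (327,303) in front, (292,264) back left and (337,266) back right. The stand's bar runs from about (405,312) to (482,347). The top view of the dippers is blocked by the arm. Next I compute each dipper's distance and take a close crop.

Run:
```python
from h import *
np.set_printoptions(precision=1,suppress=True)
im=r.grab_frame("scene")
c=np.vstack([cv2.resize(im[120:210,165:235],(560,720),interpolation=cv2.INTER_CUBIC)])
c=cv2.resize(im[125:205,170:235],(487,600),interpolation=cv2.INTER_CUBIC)
s=cv2.resize(im[185:275,240:320],(533,600),interpolation=cv2.INTER_CUBIC)
save(c,"dip1.png"); save(s,"stand1.png")
for n,(x,y) in dict(front=(327,303),bl=(292,264),br=(337,266)).items():
    p=onz("scene",y*.64,x*.64,18);print(n,p,np.hypot(*p[:2]))
for l,z in(("salt_shaker",45),("mug",25),("garlic",29)):
    d=r.silhouettes("scene",l)[0];print(l,onz("scene",*d["position"],z))
```

```text
front [570.5 165.3  18. ] 593.9581672728599
bl [621.  304.5  18. ] 691.6628794665876
br [673.9 218.8  18. ] 708.5482001593513
salt_shaker [685.1  10.4  45. ]
mug [ 494.4 -427.7   25. ]
garlic [468.  425.4  29. ]
```

View pics/dip1.png

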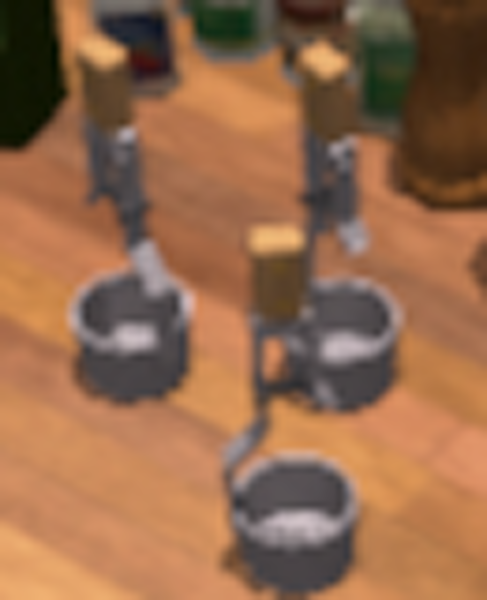

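View pics/stand1.png

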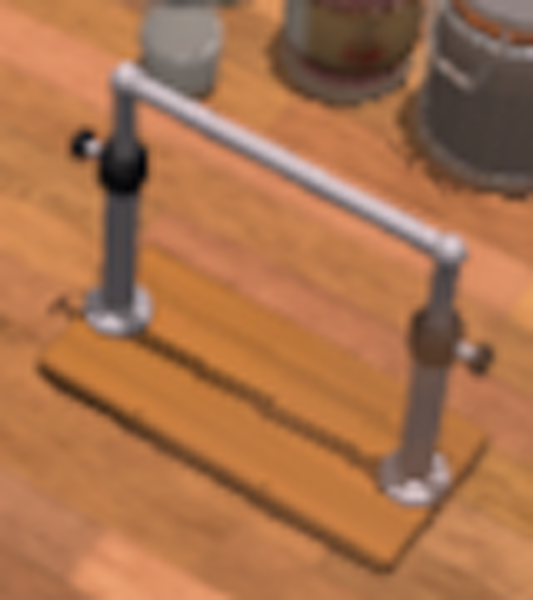

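The front dipper, with its cup at scene pixel (209,194), is the nearest at 594 mm against 692 and 709 mm, so I take that one. Its strap rises on the image left and its gate points right. The stand is clear in view, with its bar ends at crop pixels (125,78) and (450,245).

Run:
```python
from h import *
from scipy.optimize import least_squares
np.set_printoptions(precision=2,suppress=True)
im=r.grab_frame("top")
save(cv2.resize(im[180:230,258:320],(744,600),interpolation=cv2.INTER_CUBIC),"stand_top.png")
def fit(M,obs,x0,extra=0):
    M=np.array(M,float);obs=np.array(obs)
    def T(p):
        c,s=np.cos(p[2]),np.sin(p[2]);m=M.copy()
        if len(p)>3: m[:,2]+=p[3]*extra
        return np.c_[m[:,0]*c-m[:,1]*s+p[0],m[:,0]*s+m[:,1]*c+p[1],m[:,2]]
    f=lambda p:(proj("scene",T(p))-obs).ravel()
    s=least_squares(f,x0,x_scale=[10,10,.1]+[5]*(len(x0)-3));return s.x,s.fun.reshape(-1,2)
# dipper: grip top centre, rim centre, strap at rim, back at z 105,135, grip bottom
cr=lambda x,y,o,k:(o[0]+y/k-.5+.5/k,o[1]+x/k-.5+.5/k)
d=lambda x,y:cr(x,y,(125,170),7.5)
obs=[d(276,241),d(295,498),d(236,478),d(262,335),d(262,395),d(295,540)]
M=[(0,0,187),(0,0,36),(-28,0,40),(-11,0,130),(-11,0,100),(0,0,8)]
for y0 in(0,-1.5,1.5,3):
    x,f=fit(M[:5],obs[:5],[570,165,y0]);print("dipper",x,np.abs(f).max());
print(f)
s=lambda x,y:cr(x,y,(185,240),6.667)
obs=[s(127,76),s(450,247),s(40,365),s(385,566),s(487,438),s(118,312),s(412,480)]
e=np.array([1,1,0,0,0,0,0])
# frame guess: stand y toward +y world => image-left end y=+80
M=[(0,80,170),(0,-80,170),(-45,95,14),(-45,-95,14),(45,-95,14),(0,80,16),(0,-80,16)]
x,f=fit(M,obs,[600,-80,0,0],e);print("stand",x);print(f)
for z in (164,170,176):
  a,b=onz("scene",*obs[0],z),onz("scene",*obs[1],z);print(z,a,b,np.linalg.norm(a-b))
```

```text
dipper [565.06 161.05  -1.32] 0.7820052306238949
dipper [565.06 161.05  -1.32] 0.7820052468426013
dipper [565.06 161.05  -1.32] 0.7820052360622469
dipper [565.06 161.05   4.96] 0.7820052429693476
[[-0.25  0.  ]
 [ 0.59  0.07]
 [ 0.21  0.03]
 [ 0.23 -0.33]
 [-0.78  0.23]]
stand [ 528.11 -132.44   -0.03    2.09]
[[-0.15 -0.2 ]
 [ 0.12 -0.16]
 [-0.68 -1.17]
 [ 0.58  0.25]
 [-0.4   1.2 ]
 [-0.02 -0.1 ]
 [ 0.27  0.17]]
164 [537.14 -49.06 164.  ] [ 532.76 -209.7   164.  ] 160.7086099430629
170 [532.22 -52.19 170.  ] [ 527.87 -211.8   170.  ] 159.66829513337387
176 [527.3  -55.32 176.  ] [ 522.98 -213.89  176.  ] 158.62798032368488
```

View pics/stand_top.png

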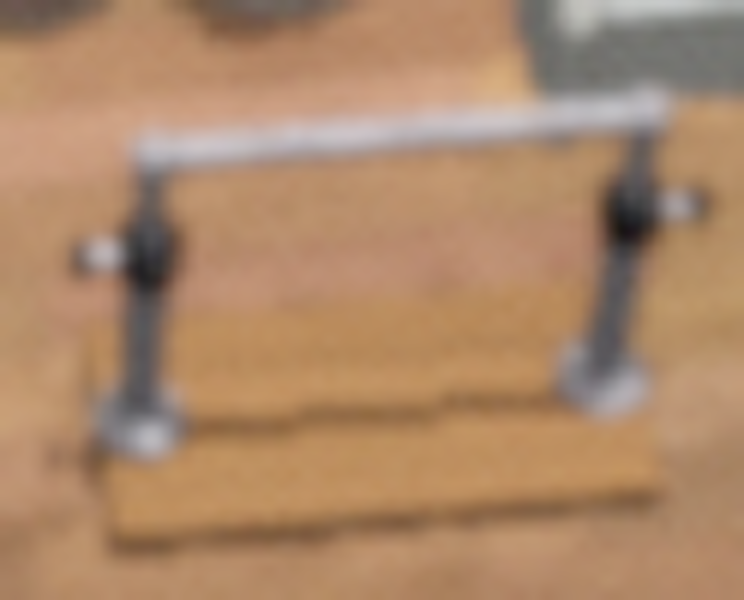

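Triangulating the bar from both cameras, and refining the dipper's yaw by fitting a rendered silhouette.

```bash
cat > sil.py <<'E'
from h import *
from scipy.optimize import minimize
def box(x0,x1,y,z0,z1,x2=None,x3=None):
    x2=x0 if x2 is None else x2; x3=x1 if x3 is None else x3
    return np.array([(a,s*y,z) for s in(-1,1) for a,z in((x0,z0),(x1,z0),(x2,z1),(x3,z1))],float)
t=np.linspace(0,2*np.pi,40)
cup=np.array([(28*np.cos(a),28*np.sin(a),z) for z in(0,36) for a in t])
PARTS=[cup,box(-30,-26,6,20,64),box(-30,-26,6,64,82,-13,-9),box(-13,-9,6,82,145),box(-13,13,6,135,145),
 box(9,13,6,98,140),box(17,21,6,90,100,9,13),box(-9,10,4,101,104),box(-11,11,8,145,187)]
def place(m,p):
    c,s=np.cos(p[2]),np.sin(p[2]);z=p[3] if len(p)>3 else 0
    return np.c_[m[:,0]*c-m[:,1]*s+p[0],m[:,0]*s+m[:,1]*c+p[1],m[:,2]+z]
S=8
def render(cam,p,r0,c0,h,w):
    im=np.zeros((h*S,w*S),np.uint8)
    for m in PARTS:
        q=(proj(cam,place(m,p))+.5-[r0,c0])*S
        cv2.fillConvexPoly(im,cv2.convexHull(np.round(q[:,::-1]).astype(np.int32)),255)
    return cv2.resize(im,(w,h),interpolation=cv2.INTER_AREA)/255.
def fitreg(cam,reg,p0,yaws):
    ys,xs=np.where(reg);r0,c0=ys.min()-5,xs.min()-5;h,w=np.ptp(ys)+11,np.ptp(xs)+11
    T=reg[r0:r0+h,c0:c0+w].astype(float);z=list(p0[3:]);out=[]
    for y in yaws:
        f=lambda v:np.abs(render(cam,[v[0],v[1],y]+z,r0,c0,h,w)-T).sum()
        o=minimize(f,p0[:2],method="Nelder-Mead",options=dict(initial_simplex=np.array(p0[:2])+[[0,0],[6,0],[0,6]],maxiter=50));out.append((o.fun,y,*o.x))
    return out
E
python3 - <<'E'
from sil import *
np.set_printoptions(precision=2,suppress=True)
for c in range(2):
    r.grab_frame("scene")
    L=r.silhouettes("scene","dipper")
    g=min(L,key=lambda d:np.hypot(d["position"][0]-189,d["position"][1]-208))["region"]
    print(np.array(fitreg("scene",g,[565,161],np.radians(np.arange(-110,-9,10)))))
tc=lambda x,y:(180+y/12-.46,258+x/12-.46); s=lambda x,y:(185+y/6.667-.43,240+x/6.667-.43)
for a,b in(((127,76),(150,150)),((450,247),(650,103)),((118,312),(143,425)),((412,480),(605,383))):
    print(tri(ray("scene",*s(*a)),ray("top",*tc(*b))))
E
```

```text
Traceback (most recent call last):
  File "sil.py", line 25, in fitreg
    o=minimize(f,p0[:2],method="Nelder-Mead",options=dict(initial_simplex=np.array(p0[:2])+[[0,0],[6,0],[0,6]],maxiter=50));out.append((o.fun,y,*o.x))
  File "sil.py", line 24, in <lambda>
    f=lambda v:np.abs(render(cam,[v[0],v[1],y]+z,r0,c0,h,w)-T).sum()
                      ~~~~~~^^^^^^^^^^^^^^^^^^^^^^^^^^^^^^^
  File "sil.py", line 17, in render
    q=(proj(cam,place(m,p))+.5-[r0,c0])*S
       ~~~~^^^^^^^^^^^^^^^^
  File "h.py", line 14, in proj
    c=r.get_calibration(cam);K=np.array(c["K"],float);d=np.array(c["distortion"],float);P=np.array(c["pose"],float)
ValueError: time passes only in moves, steps and waits
```

```bash
sed -i 's/r.get_calibration(cam)/cal(cam)/; s/^import numpy as np, cv2/import numpy as np, cv2, functools\ncal=functools.cache(r.get_calibration)/' h.py
cat > a.py <<'E'
from sil import *
np.set_printoptions(precision=2,suppress=True)
for c in range(2):
    r.grab_frame("scene")
    L=r.silhouettes("scene","dipper")
    g=min(L,key=lambda d:np.hypot(d["position"][0]-189,d["position"][1]-208))["region"]
    print(np.array(fitreg("scene",g,[565,161],np.radians(np.arange(-110,-9,10)))))
tc=lambda x,y:(180+y/12-.46,258+x/12-.46); s=lambda x,y:(185+y/6.667-.43,240+x/6.667-.43)
for a,b in(((127,76),(150,150)),((450,247),(650,103)),((118,312),(143,425)),((412,480),(605,383))):
    print(tri(ray("scene",*s(*a)),ray("top",*tc(*b))))
E
python3 a.py
```

```text
[[152.89  -1.92 569.89 169.71]
 [157.75  -1.75 569.37 169.06]
 [162.1   -1.57 570.05 169.17]
 [166.86  -1.4  570.35 168.96]
 [164.71  -1.22 569.65 167.37]
 [150.82  -1.05 569.04 166.63]
 [126.21  -0.87 568.65 166.68]
 [129.25  -0.7  569.28 167.06]
 [134.15  -0.52 570.45 168.56]
 [136.47  -0.35 569.34 169.11]
 [138.51  -0.17 569.61 170.1 ]]
[[124.76  -1.92 569.26 169.25]
 [119.76  -1.75 568.86 167.58]
 [126.3   -1.57 569.54 167.56]
 [132.66  -1.4  569.56 166.9 ]
 [138.56  -1.22 568.87 166.19]
 [135.62  -1.05 568.87 166.17]
 [131.85  -0.87 569.32 166.66]
 [124.5   -0.7  569.   166.47]
 [122.1   -0.52 568.85 167.06]
 [121.68  -0.35 568.2  167.14]
 [120.73  -0.17 568.2  167.62]]
(array([533.16, -51.72, 169.23]), np.float64(0.47031162912023666))
(array([ 527.27, -212.49,  172.29]), np.float64(1.9760806841981413))
(array([529.16, -53.68,  17.97]), np.float64(0.4350825221812833))
(array([ 523.59, -212.57,   19.68]), np.float64(0.08313494206858661))
```

Run:
```python
from sil import *
im=r.grab_frame("scene");k=8;r0,c0=150,195;h,w=58,25
out=[]
for y in(None,-30,-50,-70):
    c=cv2.resize(im[r0:r0+h,c0:c0+w],None,fx=k,fy=k,interpolation=cv2.INTER_CUBIC).copy()
    if y is not None:
        for i,m in enumerate(PARTS):
            q=(proj("scene",place(m,[567.5,164.5,np.radians(y)]))+.5-[r0,c0])*k
            q=np.round(q[:,::-1]).astype(np.int32)
            if i==0: 
                for e in(q[:40],q[40:]): cv2.polylines(c,[e],True,(0,255,0),1)
            elif i==8:
                for a,b in((0,1),(1,3),(3,2),(2,0),(4,5),(5,7),(7,6),(6,4),(0,4),(1,5),(2,6),(3,7)): cv2.line(c,q[a].tolist(),q[b].tolist(),(0,255,0),1)
            else: cv2.polylines(c,[cv2.convexHull(q)],True,(255,255,0),1)
    out.append(c)
save(np.hstack(out),"ov.png")
```

```text
(no output)
```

View pics/ov.png

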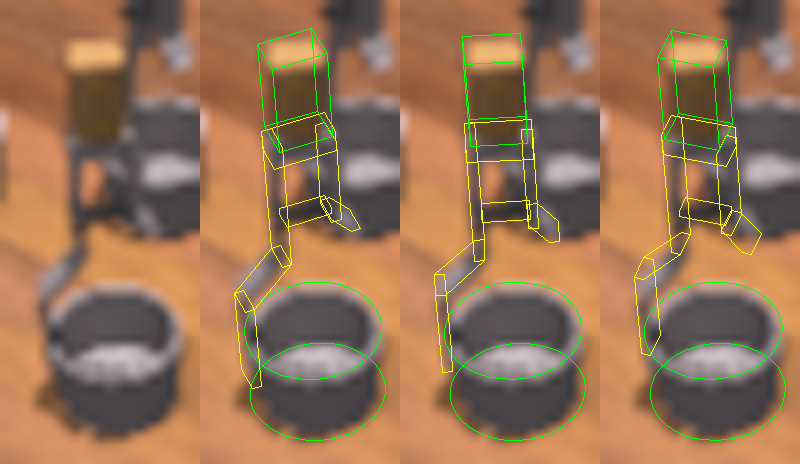

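The -50° overlay fits the grip, gate and cup. I take the dipper at about (567,163) with yaw -0.88, and the bar middle at about (530,-132,171) with yaw -0.036. Now I work out the moves.

```bash
cat > mv.py <<'E'
import sys
from h import *
from scipy.spatial.transform import Rotation as Ro
np.set_printoptions(precision=4,suppress=True)
def plan(*targets):
    s=r.sense();R=Ro.from_euler("xyz",s["tcp_rot"]);p=np.array(s["eef_pos"])
    print("t",s["clock"],"p",p,"rot",np.array(s["tcp_rot"]),"F",np.array(s["contact_force"]),"q",np.array(s["qpos"]),"op",s["opening"],s["grasp_force"])
    for x,y,z,yaw in targets:
        T=Ro.from_euler("xyz",[np.pi,0,yaw])
        print((x,y,z,yaw),"->",(R.inv()*T).as_rotvec()/np.pi,R.inv().apply(np.array([x,y,z])-p)/250)
if __name__=="__main__": plan(*[tuple(map(float,a.split(","))) for a in sys.argv[1:]])
E
python3 mv.py 400,380,231,2.26 567,163,231,2.26 567,163,149,2.26
```

```text
t 1.3 p [227.0642 582.3087 231.2854] rot [-3.1416  0.      2.7698] F [0.0799 0.3419 1.1569] q [ 1.1966  0.353   1.6334 -0.      1.1552 -0.0024] op 0.9995634355015871 0.0
(400.0, 380.0, 231.0, 2.26) -> [-0.      0.      0.1623] [-0.9385 -0.5026  0.0011]
(567.0, 163.0, 231.0, 2.26) -> [-0.      0.      0.1623] [-1.8762 -1.0686  0.0011]
(567.0, 163.0, 149.0, 2.26) -> [-0.      0.      0.1623] [-1.8762 -1.0686  0.3291]
```

Request:
{"fn": "carry_out", "kwargs": {
  "series": [
    [0, 0, 0.1623, -0.9385, -0.5026, 0, -1],
    [0, 0, 0.1623, -0.9385, -0.5026, 0, -1],
    [0, 0, 0.1623, -0.9385, -0.5026, 0, -1],
    [0, 0, 0.1623, -0.9385, -0.5026, 0, -1],
    [0, 0, 0.1623, -0.9385, -0.5026, 0, -1],
    [0, 0, 0.1623, -0.9385, -0.5026, 0, -1],
    [0, 0, 0.1623, -0.9385, -0.5026, 0, -1]
  ],
  "force": 70
}}

```text
clock: 2.17
eef_pos: [399.3, 381.0, 231.3]
tcp_rot: [-3.142, -0.001, 2.261]
contact_force: [-0.5, 0.1, 0.5]
opening: 1.0
grasp_force: 0.0
```

```bash
python3 mv.py 567,163,231,2.26
```

```text
t 2.175 p [399.2872 381.015  231.2615] rot [-3.1416 -0.0005  2.2607] F [-0.5296  0.0526  0.5421] q [0.7589 0.2399 1.791  0.0006 1.1107 0.0688] op 1.0001225782935492 0.0
(567.0, 163.0, 231.0, 2.26) -> [-0.     -0.0002  0.0002] [-1.0996 -0.0376  0.0005]
```

Request:
{"fn": "carry_out", "kwargs": {
  "series": [
    [0, 0, 0, -1, -0.034, 0, -1],
    [0, 0, 0, -1, -0.034, 0, -1],
    [0, 0, 0, -1, -0.034, 0, -1],
    [0, 0, 0, -1, -0.034, 0, -1],
    [0, 0, 0, -1, -0.034, 0, -1],
    [0, 0, 0, -1, -0.034, 0, -1]
  ]
}}

```text
clock: 2.92
eef_pos: [551.9, 182.8, 231.0]
tcp_rot: [-3.141, -0.001, 2.261]
contact_force: [0.0, -0.3, 0.2]
opening: 1.001
grasp_force: 0.0
```

Run:
```python
from mv import *
plan((567,163,231,2.26),(567,163,149,2.26))
im=r.grab_frame("scene");save(cv2.resize(im[120:210,165:245],(711,800//1),interpolation=cv2.INTER_CUBIC)[:600],"pre.png")
```

```text
t 2.925 p [551.8852 182.8444 231.0115] rot [-3.1412 -0.0008  2.2605] F [ 0.0262 -0.2622  0.2043] q [ 0.317   0.2863  1.7288  0.0006  1.1272 -0.373 ] op 1.0007682658914305 0.0
(567, 163, 231, 2.26) -> [-0.0001 -0.0002  0.0002] [-0.0997 -0.0039 -0.    ]
(567, 163, 149, 2.26) -> [-0.0001 -0.0002  0.0002] [-0.1    -0.0038  0.328 ]
```

View pics/pre.png

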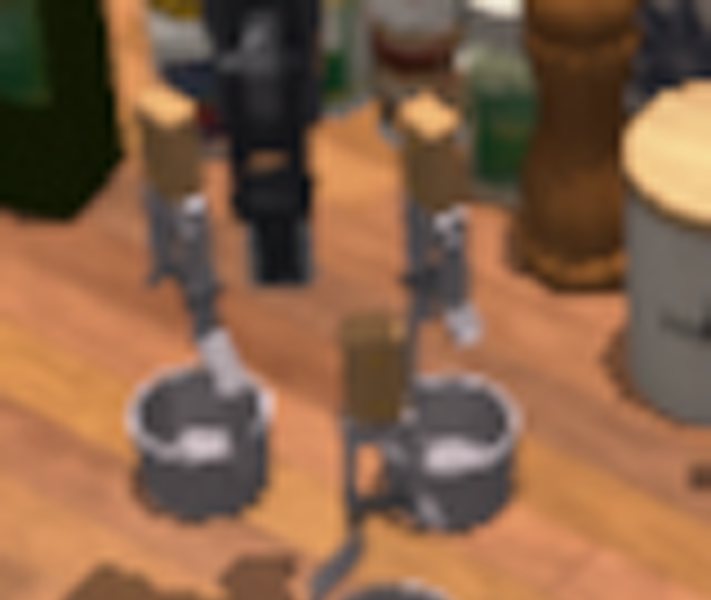

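The open fingers line up edge-on with the view, at about crop pixel (280,280) beyond the grip at (375,370). The neighbours are clear, so I descend and close.

Request:
{"fn": "carry_out", "kwargs": {
  "series": [
    [0, 0, 0, -0.1, -0.004, 0, -1],
    [0, 0, 0, -0.1, -0.004, 0, -1],
    [0, 0, 0, -0.1, -0.004, 0.12, -1],
    [0, 0, 0, -0.1, -0.004, 0.22, -1],
    [0, 0, 0, -0.1, -0.004, 0.328, -1],
    [0, 0, 0, -0.1, -0.004, 0.328, -1],
    [0, 0, 0, -0.1, -0.004, 0.328, 1],
    [0, 0, 0, -0.1, -0.004, 0.328, 1]
  ]
}}

```text
clock: 3.98
eef_pos: [568.2, 162.3, 150.6]
tcp_rot: [3.14, 0.001, 2.26]
contact_force: [0.4, 0.1, 0.7]
opening: 0.601
grasp_force: 0.0
```

Request:
{"fn": "carry_out", "kwargs": {
  "series": [
    [0, 0, 0, 0, 0, 0, 1],
    [0, 0, 0, 0, 0, 0, 1],
    [0, 0, 0, 0, 0, 0, 1],
    [0, 0, 0, 0, 0, 0, 1],
    [0, 0, 0, 0, 0, 0, 1],
    [0, 0, 0, 0, 0, 0, 1]
  ]
}}

```text
clock: 4.72
eef_pos: [568.0, 161.8, 150.0]
tcp_rot: [3.141, 0.0, 2.26]
contact_force: [-0.4, 0.2, 5.2]
opening: 0.179
grasp_force: 69.2
```

```bash
python3 mv.py 567,163,270,2.26
```

```text
t 4.725 p [567.99   161.804  149.9771] rot [3.1406 0.0004 2.2597] F [-0.3663  0.1627  5.1582] q [ 0.2749  0.3883  1.7819  0.0001  0.9704 -0.414 ] op 0.17907396636963419 69.1567862033844
(567.0, 163.0, 270.0, 2.26) -> [ 0.0003  0.0001 -0.0001] [ 0.006   0.0005 -0.4801]
```

Request:
{"fn": "carry_out", "kwargs": {
  "series": [
    [0, 0, 0, 0, 0, -0.1, 1],
    [0, 0, 0, 0, 0, -0.25, 1],
    [0, 0, 0, 0, 0, -0.428, 1],
    [0, 0, 0, 0, 0, -0.428, 1],
    [0, 0, 0, 0, 0, -0.428, 1]
  ]
}}

```text
clock: 5.35
eef_pos: [566.9, 161.4, 255.3]
tcp_rot: [-3.14, -0.0, 2.26]
contact_force: [-0.3, 0.4, -2.3]
opening: 0.176
grasp_force: 68.6
```

```bash
python3 mv.py 460,40,257,2.68 455,-132,257,3.105
```

```text
t 5.35 p [566.8804 161.439  255.3101] rot [-3.1403 -0.0005  2.2598] F [-0.3126  0.3735 -2.3358] q [ 0.2749  0.2767  1.6851 -0.0001  1.1811 -0.414 ] op 0.17623580743351674 68.57518315315247
(460.0, 40.0, 257.0, 2.68) -> [-0.0004 -0.0002 -0.1338] [-0.1032 -0.6388 -0.006 ]
(455.0, -132.0, 257.0, 3.105) -> [-0.0003 -0.0003 -0.269 ] [-0.6215 -1.0917 -0.0057]
```

Request:
{"fn": "carry_out", "kwargs": {
  "series": [
    [0, 0, -0.05, -0.04, -0.2, -0.006, 1],
    [0, 0, -0.09, -0.07, -0.4, -0.006, 1],
    [0, 0, -0.1338, -0.1032, -0.6388, -0.006, 1],
    [0, 0, -0.1338, -0.1032, -0.6388, -0.006, 1],
    [0, 0, -0.1338, -0.1032, -0.6388, -0.006, 1],
    [0, 0, -0.1338, -0.1032, -0.6388, -0.006, 1]
  ]
}}

```text
clock: 6.1
eef_pos: [461.2, 40.8, 257.3]
tcp_rot: [-3.141, -0.001, 2.68]
contact_force: [0.4, 0.5, -1.6]
opening: 0.175
grasp_force: 70.3
```

```bash
python3 mv.py 455,-132,257,3.105
```

```text
t 6.1 p [461.2092  40.8039 257.2762] rot [-3.1414 -0.0006  2.6802] F [ 0.368   0.4705 -1.5823] q [ 0.0849  0.0691  1.9353  0.0002  1.1377 -1.0246] op 0.17466560710907753 70.25544047355652
(455.0, -132.0, 257.0, 3.105) -> [-0.     -0.0002 -0.1352] [-0.2855 -0.63    0.001 ]
```

Request:
{"fn": "carry_out", "kwargs": {
  "series": [
    [0, 0, -0.045, -0.09, -0.21, 0, 1],
    [0, 0, -0.09, -0.18, -0.42, 0, 1],
    [0, 0, -0.1352, -0.2855, -0.63, 0, 1],
    [0, 0, -0.1352, -0.2855, -0.63, 0, 1],
    [0, 0, -0.1352, -0.2855, -0.63, 0, 1],
    [0, 0, -0.1352, -0.2855, -0.63, 0, 1],
    [0, 0, -0.1352, -0.2855, -0.63, 0, 1]
  ]
}}

```text
clock: 6.98
eef_pos: [454.7, -131.4, 257.7]
tcp_rot: [3.141, -0.0, 3.106]
contact_force: [0.2, -0.1, -1.5]
opening: 0.174
grasp_force: 70.8
```

Run:
```python
from sil import *
from mv import plan
plan((530,-132,257,3.105))
im=r.grab_frame("scene");k=5;r0,c0=150,225;h,w=120,95
c=cv2.resize(im[r0:r0+h,c0:c0+w],None,fx=k,fy=k,interpolation=cv2.INTER_CUBIC)
s=r.sense();p=[s["eef_pos"][0],s["eef_pos"][1],-.036,s["eef_pos"][2]-150]
im2=r.grab_frame("top");save(np.hstack([c[:600],]),"app_s.png")
d=c.copy()
for i,m in enumerate(PARTS):
    q=(proj("scene",place(m,p))+.5-[r0,c0])*k;q=np.round(q[:,::-1]).astype(np.int32)
    cv2.polylines(d,[cv2.convexHull(q)],True,(255,255,0),1)
a=np.array([533.16,-51.72,170.8]);b=np.array([527.27,-212.49,170.8])
q=np.round(((proj("scene",np.array([a,b]))+.5-[r0,c0])*k)[:,::-1]).astype(int)
cv2.line(d,q[0].tolist(),q[1].tolist(),(0,255,0),1)
save(cv2.resize(np.hstack([c,d]),(800,505)),"app_s.png")
```

```text
t 6.975 p [ 454.7122 -131.4392  257.7435] rot [ 3.1415 -0.0001  3.1065] F [ 0.1789 -0.0563 -1.5006] q [-0.2846  0.0857  1.9159  0.0001  1.1401 -1.8204] op 0.17404110520865787 70.7921576499939
(530, -132, 257, 3.105) -> [ 0.     -0.      0.0005] [-0.301   0.0083  0.003 ]
```

View pics/app_s.png

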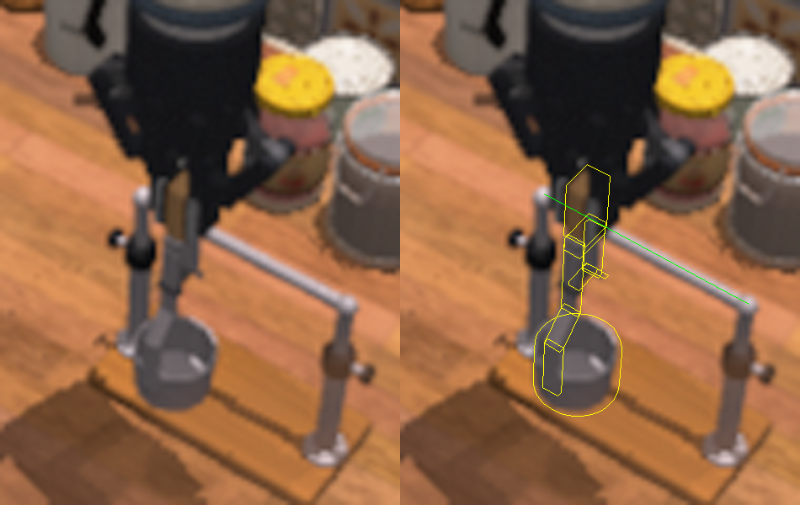

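The model overlay sits on the held dipper to within about 2 mm: cup at (174,363), nose at (195,275). The bar line coincides with the bar, and the bar is level with the gap between rim and nose. I move in over the bar.

Request:
{"fn": "carry_out", "kwargs": {
  "series": [
    [0, 0, 0, -0.06, 0, 0, 1],
    [0, 0, 0, -0.12, 0, 0, 1],
    [0, 0, 0, -0.18, 0.004, 0, 1],
    [0, 0, 0, -0.22, 0.006, 0, 1],
    [0, 0, 0, -0.26, 0.008, 0, 1],
    [0, 0, 0, -0.285, 0.008, 0, 1],
    [0, 0, 0, -0.305, 0.008, 0, 1],
    [0, 0, 0, -0.305, 0.008, 0, 1]
  ]
}}

```text
clock: 8.07
eef_pos: [530.9, -133.4, 257.8]
tcp_rot: [-3.142, -0.0, 3.105]
contact_force: [-0.0, 0.2, -1.2]
opening: 0.176
grasp_force: 70.7
```

Run:
```python
from sil import *
from mv import plan
plan((531,-132,225,3.105))
im=r.grab_frame("scene");im2=r.grab_frame("top")
r0,c0,k=175,235,6;c=cv2.resize(im[r0:r0+85,c0:c0+75],None,fx=k,fy=k,interpolation=cv2.INTER_CUBIC)
c2=cv2.resize(im2[170:230,255:315],None,fx=5.83,fy=8.5,interpolation=cv2.INTER_CUBIC)
save(np.hstack([c,c2[:510]]),"in.png")
```

```text
t 8.075 p [ 530.9051 -133.3776  257.76  ] rot [-3.1416 -0.      3.105 ] F [-0.0307  0.2476 -1.1613] q [-0.2489  0.2069  1.7712 -0.      1.1635 -1.7831] op 0.1756941320394442 70.7367217540741
(531, -132, 225, 3.105) -> [-0. -0.  0.] [-0.0002  0.0055  0.131 ]
```

View pics/in.png

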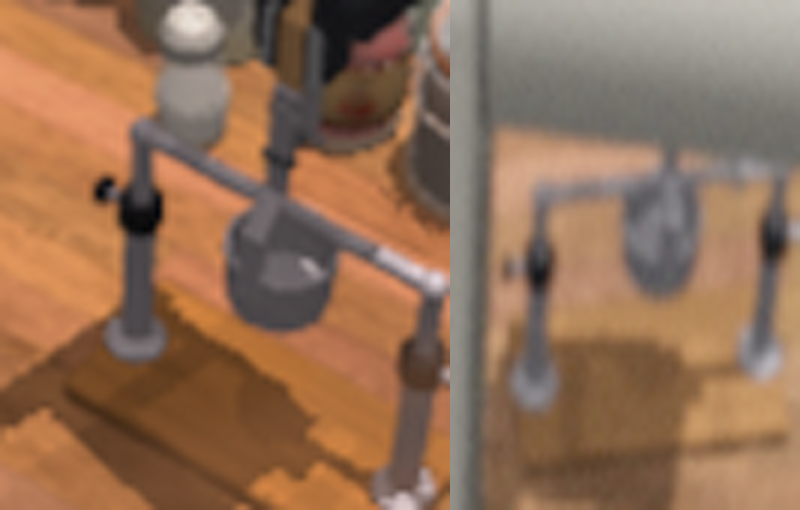

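The bar sits between the cup rim and the nose, with the strap crossing it near (275,195) and no contact force. I lower to just below the gate.

Request:
{"fn": "carry_out", "kwargs": {
  "series": [
    [0, 0, 0, 0, 0, 0.03, 1],
    [0, 0, 0, 0, 0, 0.06, 1],
    [0, 0, 0, 0, 0, 0.08, 1],
    [0, 0, 0, 0, 0, 0.1, 1],
    [0, 0, 0, 0, 0, 0.115, 1],
    [0, 0, 0, 0, 0, 0.115, 1]
  ]
}}

```text
clock: 8.93
eef_pos: [530.6, -133.3, 228.8]
tcp_rot: [3.142, -0.0, 3.105]
contact_force: [-0.3, -0.3, -1.3]
opening: 0.174
grasp_force: 70.7
```

Request:
{"fn": "carry_out", "kwargs": {
  "series": [
    [0, 0, 0, 0, 0, 0.008, 1],
    [0, 0, 0, 0, 0, 0.016, 1],
    [0, 0, 0, 0, 0, 0.024, 1],
    [0, 0, 0, 0, 0, 0.032, 1],
    [0, 0, 0, 0, 0, 0.032, 1]
  ]
}}

```text
clock: 9.55
eef_pos: [530.6, -133.3, 220.8]
tcp_rot: [3.142, -0.0, 3.105]
contact_force: [0.8, 0.4, -2.1]
opening: 0.18
grasp_force: 70.7
```

Request:
{"fn": "carry_out", "kwargs": {
  "series": [
    [0, 0, 0, 0, 0, 0.008, 1],
    [0, 0, 0, 0, 0, 0.016, 1],
    [0, 0, 0, 0, 0, 0.016, 1]
  ]
}}

```text
clock: 9.93
eef_pos: [530.9, -133.4, 217.2]
tcp_rot: [-3.141, 0.0, 3.105]
contact_force: [-1.0, -0.2, 2.8]
opening: 0.177
grasp_force: 71.1
```

Request:
{"fn": "carry_out", "kwargs": {
  "series": [
    [0, 0, 0, 0, 0, 0.008, 1],
    [0, 0, 0, 0, 0, 0.016, 1],
    [0, 0, 0, 0, 0, 0.016, 1]
  ]
}}

```text
clock: 10.3
eef_pos: [530.8, -133.4, 213.0]
tcp_rot: [-3.141, 0.0, 3.105]
contact_force: [-0.6, 0.1, 2.9]
opening: 0.182
grasp_force: 71.4
```

Request:
{"fn": "carry_out", "kwargs": {
  "series": [
    [0, 0, 0, 0, 0, 0.008, 1],
    [0, 0, 0, 0, 0, 0.016, 1],
    [0, 0, 0, 0, 0, 0.016, 1]
  ]
}}

```text
clock: 10.68
eef_pos: [530.2, -133.3, 208.6]
tcp_rot: [3.141, -0.001, 3.105]
contact_force: [-2.6, -0.2, 1.5]
opening: 0.175
grasp_force: 71.4
```

Request:
{"fn": "carry_out", "kwargs": {
  "series": [
    [0, 0, 0, 0, 0, 0.008, 1],
    [0, 0, 0, 0, 0, 0.016, 1],
    [0, 0, 0, 0, 0, 0.024, 1],
    [0, 0, 0, 0, 0, 0.024, 1]
  ]
}}

```text
clock: 11.18
eef_pos: [530.3, -133.3, 202.5]
tcp_rot: [3.141, -0.001, 3.105]
contact_force: [-3.3, -0.4, 0.4]
opening: 0.181
grasp_force: 71.3
```

Request:
{"fn": "carry_out", "kwargs": {
  "series": [
    [0, 0, 0, 0, 0, 0.008, 1],
    [0, 0, 0, 0, 0, 0.016, 1],
    [0, 0, 0, 0, 0, 0.024, 1],
    [0, 0, 0, 0, 0, 0.024, 1]
  ]
}}

```text
clock: 11.68
eef_pos: [530.2, -133.3, 196.5]
tcp_rot: [3.141, -0.001, 3.105]
contact_force: [-2.7, -0.5, -1.4]
opening: 0.177
grasp_force: 71.1
```

Request:
{"fn": "carry_out", "kwargs": {
  "series": [
    [0, 0, 0, 0, 0, 0.008, 1],
    [0, 0, 0, 0, 0, 0.012, 1],
    [0, 0, 0, 0, 0, 0.012, 1]
  ]
}}

```text
clock: 12.05
eef_pos: [531.2, -133.4, 193.9]
tcp_rot: [-3.142, 0.001, 3.105]
contact_force: [-0.1, -1.3, -1.6]
opening: 0.178
grasp_force: 70.7
```

Request:
{"fn": "carry_out", "kwargs": {
  "series": [
    [0, 0, 0, 0, 0, 0.006, 1],
    [0, 0, 0, 0, 0, 0.012, 1],
    [0, 0, 0, 0, 0, 0.012, 1]
  ]
}}

```text
clock: 12.42
eef_pos: [530.9, -133.3, 191.0]
tcp_rot: [-3.142, 0.0, 3.105]
contact_force: [-1.0, 0.4, -1.7]
opening: 0.18
grasp_force: 70.7
```

Request:
{"fn": "carry_out", "kwargs": {
  "series": [
    [0, 0, 0, 0, 0, 0.006, 1],
    [0, 0, 0, 0, 0, 0.006, 1]
  ]
}}

```text
clock: 12.68
eef_pos: [530.7, -133.4, 189.4]
tcp_rot: [3.142, -0.0, 3.105]
contact_force: [1.4, -0.2, -1.5]
opening: 0.181
grasp_force: 70.7
```

Request:
{"fn": "carry_out", "kwargs": {
  "series": [
    [0, 0, 0, 0, 0, 0.006, 1],
    [0, 0, 0, 0, 0, 0.006, 1]
  ]
}}

```text
clock: 12.92
eef_pos: [530.7, -133.3, 187.9]
tcp_rot: [3.142, -0.0, 3.105]
contact_force: [-0.2, 0.6, -1.7]
opening: 0.175
grasp_force: 70.7
```

Request:
{"fn": "carry_out", "kwargs": {
  "series": [
    [0, 0, 0, 0, 0, 0.005, 1],
    [0, 0, 0, 0, 0, 0.005, 1]
  ]
}}

```text
clock: 13.18
eef_pos: [530.7, -133.3, 186.7]
tcp_rot: [-3.142, -0.0, 3.105]
contact_force: [-0.3, 0.1, -2.9]
opening: 0.17
grasp_force: 70.7
```

Request:
{"fn": "carry_out", "kwargs": {
  "series": [
    [0, 0, 0, 0, 0, 0.004, 1],
    [0, 0, 0, 0, 0, 0.004, 1]
  ]
}}

```text
clock: 13.42
eef_pos: [530.8, -133.4, 185.7]
tcp_rot: [3.142, -0.0, 3.105]
contact_force: [-0.2, -0.1, -2.8]
opening: 0.178
grasp_force: 70.7
```

Request:
{"fn": "carry_out", "kwargs": {
  "series": [
    [0, 0, 0, 0, 0, 0.004, 1],
    [0, 0, 0, 0, 0, 0.004, 1]
  ]
}}

```text
clock: 13.68
eef_pos: [531.0, -133.4, 185.4]
tcp_rot: [-3.141, 0.001, 3.105]
contact_force: [-0.5, -0.6, 3.1]
opening: 0.18
grasp_force: 71.9
```

Request:
{"fn": "carry_out", "kwargs": {
  "series": [
    [0, 0, 0, 0, 0, 0.003, 1],
    [0, 0, 0, 0, 0, 0.003, 1]
  ]
}}

```text
clock: 13.92
eef_pos: [531.2, -133.4, 185.2]
tcp_rot: [-3.141, 0.001, 3.105]
contact_force: [-2.6, 1.2, 10.8]
opening: 0.181
grasp_force: 73.0
```

Home at TCP z of about 185.3, pressing at about 12 N. The gate force vanished near 195, so the gate has flicked shut. Now I raise to just short of the gate.

Request:
{"fn": "carry_out", "kwargs": {
  "series": [
    [0, 0, 0, 0, 0, -0.02, 1],
    [0, 0, 0, 0, 0, -0.04, 1],
    [0, 0, 0, 0, 0, -0.06, 1],
    [0, 0, 0, 0, 0, -0.072, 1],
    [0, 0, 0, 0, 0, -0.072, 1],
    [0, 0, 0, 0, 0, -0.072, 1]
  ]
}}

```text
clock: 14.68
eef_pos: [530.6, -133.3, 201.9]
tcp_rot: [3.142, -0.0, 3.105]
contact_force: [0.1, 1.0, -2.0]
opening: 0.181
grasp_force: 70.9
```

Request:
{"fn": "carry_out", "kwargs": {
  "series": [
    [0, 0, 0, 0, 0, -0.004, 1],
    [0, 0, 0, 0, 0, -0.004, 1]
  ]
}}

```text
clock: 14.92
eef_pos: [530.8, -133.4, 203.0]
tcp_rot: [-3.142, -0.0, 3.105]
contact_force: [0.0, 0.1, -1.9]
opening: 0.173
grasp_force: 70.9
```

Request:
{"fn": "carry_out", "kwargs": {
  "series": [
    [0, 0, 0, 0, 0, -0.004, 1],
    [0, 0, 0, 0, 0, -0.004, 1]
  ]
}}

```text
clock: 15.18
eef_pos: [530.8, -133.4, 204.1]
tcp_rot: [-3.142, 0.0, 3.105]
contact_force: [0.1, 0.6, -2.1]
opening: 0.176
grasp_force: 70.9
```

Request:
{"fn": "carry_out", "kwargs": {
  "series": [
    [0, 0, 0, 0, 0, -0.003, 1],
    [0, 0, 0, 0, 0, -0.003, 1]
  ]
}}

```text
clock: 15.42
eef_pos: [530.8, -133.3, 204.8]
tcp_rot: [-3.142, 0.0, 3.105]
contact_force: [0.5, 0.2, -1.6]
opening: 0.183
grasp_force: 70.9
```

Request:
{"fn": "carry_out", "kwargs": {
  "series": [
    [0, 0, 0, 0, 0, -0.002, 1],
    [0, 0, 0, 0, 0, -0.002, 1]
  ]
}}

```text
clock: 15.68
eef_pos: [530.8, -133.4, 205.3]
tcp_rot: [-3.142, 0.0, 3.105]
contact_force: [0.3, 0.6, -1.8]
opening: 0.179
grasp_force: 70.9
```

Request:
{"fn": "carry_out", "kwargs": {
  "series": [
    [0, 0, 0, 0, 0, -0.002, 1],
    [0, 0, 0, 0, 0, -0.002, 1]
  ]
}}

```text
clock: 15.92
eef_pos: [530.8, -133.3, 205.8]
tcp_rot: [3.142, 0.0, 3.105]
contact_force: [-0.0, 0.1, -3.1]
opening: 0.182
grasp_force: 70.9
```

Request:
{"fn": "carry_out", "kwargs": {
  "series": [
    [0, 0, 0, 0, 0, -0.002, 1],
    [0, 0, 0, 0, 0, -0.002, 1]
  ]
}}

```text
clock: 16.18
eef_pos: [530.8, -133.3, 206.3]
tcp_rot: [-3.142, 0.0, 3.105]
contact_force: [-0.2, 0.1, -2.2]
opening: 0.181
grasp_force: 70.9
```

Request:
{"fn": "carry_out", "kwargs": {
  "series": [
    [0, 0, 0, 0, 0, -0.002, 1],
    [0, 0, 0, 0, 0, -0.002, 1]
  ]
}}

```text
clock: 16.42
eef_pos: [530.8, -133.3, 206.8]
tcp_rot: [-3.142, 0.0, 3.105]
contact_force: [0.0, -0.3, -2.4]
opening: 0.177
grasp_force: 70.9
```

Request:
{"fn": "carry_out", "kwargs": {
  "series": [
    [0, 0, 0, 0, 0, -0.002, 1],
    [0, 0, 0, 0, 0, -0.002, 1]
  ]
}}

```text
clock: 16.68
eef_pos: [530.7, -133.3, 207.1]
tcp_rot: [3.142, -0.0, 3.105]
contact_force: [0.4, -0.4, -3.6]
opening: 0.179
grasp_force: 70.6
```

Request:
{"fn": "carry_out", "kwargs": {
  "series": [
    [0, 0, 0, 0, 0, -0.002, 1],
    [0, 0, 0, 0, 0, -0.002, 1]
  ]
}}

```text
clock: 16.92
eef_pos: [530.6, -133.3, 207.3]
tcp_rot: [3.142, -0.001, 3.105]
contact_force: [1.4, 0.6, -8.7]
opening: 0.178
grasp_force: 69.9
```

Tug is about 7 N against the gate, so it is caught. I hold briefly, then lower back to the crown.

Request:
{"fn": "carry_out", "kwargs": {
  "series": [
    [0, 0, 0, 0, 0, 0, 1],
    [0, 0, 0, 0, 0, 0, 1],
    [0, 0, 0, 0, 0, 0, 1],
    [0, 0, 0, 0, 0, 0, 1]
  ]
}}

```text
clock: 17.42
eef_pos: [530.5, -133.3, 207.5]
tcp_rot: [3.142, -0.001, 3.105]
contact_force: [2.3, 0.0, -12.6]
opening: 0.176
grasp_force: 69.5
```

Request:
{"fn": "carry_out", "kwargs": {
  "series": [
    [0, 0, 0, 0, 0, 0.02, 1],
    [0, 0, 0, 0, 0, 0.04, 1],
    [0, 0, 0, 0, 0, 0.06, 1],
    [0, 0, 0, 0, 0, 0.078, 1],
    [0, 0, 0, 0, 0, 0.084, 1],
    [0, 0, 0, 0, 0, 0.084, 1],
    [0, 0, 0, 0, 0, 0.084, 1]
  ]
}}

```text
clock: 18.3
eef_pos: [530.9, -133.4, 186.9]
tcp_rot: [-3.142, 0.0, 3.105]
contact_force: [-0.3, 0.3, -1.7]
opening: 0.174
grasp_force: 70.6
```

The held tug settled at about 11 N, slightly over the range. I repeat it a little more softly so it is clearly within 5–10 N.

Request:
{"fn": "carry_out", "kwargs": {
  "series": [
    [0, 0, 0, 0, 0, -0.03, 1],
    [0, 0, 0, 0, 0, -0.055, 1],
    [0, 0, 0, 0, 0, -0.074, 1],
    [0, 0, 0, 0, 0, -0.078, 1],
    [0, 0, 0, 0, 0, -0.082, 1],
    [0, 0, 0, 0, 0, -0.082, 1],
    [0, 0, 0, 0, 0, -0.082, 1]
  ]
}}

```text
clock: 19.18
eef_pos: [530.7, -133.3, 207.1]
tcp_rot: [3.142, -0.0, 3.105]
contact_force: [0.3, -0.0, -3.3]
opening: 0.179
grasp_force: 70.4
```

```bash
python3 mv.py
```

```text
t 19.175 p [ 530.6656 -133.3429  207.0829] rot [ 3.1415 -0.0004  3.105 ] F [ 0.257  -0.0031 -3.3173] q [-0.2489  0.2585  1.825  -0.      1.0585 -1.7831] op 0.17884820433037146 70.40305495262146
```

Request:
{"fn": "carry_out", "kwargs": {
  "series": [
    [0, 0, 0, 0, 0, -0.0015, 1],
    [0, 0, 0, 0, 0, -0.0015, 1],
    [0, 0, 0, 0, 0, -0.0015, 1]
  ]
}}

```text
clock: 19.55
eef_pos: [530.6, -133.3, 207.3]
tcp_rot: [3.142, -0.001, 3.105]
contact_force: [1.5, -0.5, -8.1]
opening: 0.178
grasp_force: 70.2
```

Request:
{"fn": "carry_out", "kwargs": {
  "series": [
    [0, 0, 0, 0, 0, 0, 1],
    [0, 0, 0, 0, 0, 0, 1],
    [0, 0, 0, 0, 0, 0, 1]
  ]
}}

```text
clock: 19.92
eef_pos: [530.6, -133.3, 207.4]
tcp_rot: [3.141, -0.0, 3.105]
contact_force: [1.8, -1.6, -10.4]
opening: 0.181
grasp_force: 69.8
```

Tug held at 6.4–8.7 N. Now I lower to rest on the bar.

Request:
{"fn": "carry_out", "kwargs": {
  "series": [
    [0, 0, 0, 0, 0, 0.03, 1],
    [0, 0, 0, 0, 0, 0.055, 1],
    [0, 0, 0, 0, 0, 0.076, 1],
    [0, 0, 0, 0, 0, 0.084, 1],
    [0, 0, 0, 0, 0, 0.088, 1],
    [0, 0, 0, 0, 0, 0.09, 1],
    [0, 0, 0, 0, 0, 0.09, 1]
  ]
}}

```text
clock: 20.8
eef_pos: [531.0, -133.4, 185.5]
tcp_rot: [-3.141, 0.001, 3.105]
contact_force: [-0.4, 0.6, 0.5]
opening: 0.178
grasp_force: 71.1
```

Request:
{"fn": "carry_out", "kwargs": {
  "series": [
    [0, 0, 0, 0, 0, 0, 0.6],
    [0, 0, 0, 0, 0, 0, 0.5],
    [0, 0, 0, 0, 0, 0, 0.4],
    [0, 0, 0, 0, 0, 0, 0.2],
    [0, 0, 0, 0, 0, 0, 0],
    [0, 0, 0, 0, 0, 0, -0.2],
    [0, 0, 0, 0, 0, 0, -0.2],
    [0, 0, 0, 0, 0, 0, -0.2]
  ]
}}

```text
clock: 21.8
eef_pos: [530.8, -133.4, 185.2]
tcp_rot: [-3.142, 0.0, 3.105]
contact_force: [0.6, -1.2, -0.2]
opening: 0.603
grasp_force: 0.0
```

Request:
{"fn": "carry_out", "kwargs": {
  "series": [
    [0, 0, 0, 0, 0, -0.04, -0.2],
    [0, 0, 0, 0, 0, -0.12, -0.2],
    [0, 0, 0, 0, 0, -0.24, -0.2],
    [0, 0, 0, 0, 0, -0.4, -0.2],
    [0, 0, 0, 0, 0, -0.5, -0.2],
    [0, 0, 0, 0, 0, -0.5, -0.2],
    [0, 0, 0, 0, 0, -0.5, -0.2],
    [0, 0, 0, 0, 0, -0.5, -0.2]
  ]
}}

```text
clock: 22.8
eef_pos: [530.1, -133.2, 309.0]
tcp_rot: [3.141, -0.002, 3.105]
contact_force: [0.3, -0.2, -0.6]
opening: 0.597
grasp_force: 0.0
```

Run:
```python
from mv import *
plan()
im=r.grab_frame("scene");save(cv2.resize(im[150:250,230:330],(600,600),interpolation=cv2.INTER_CUBIC),"end.png")
```

```text
t 22.8 p [ 530.1327 -133.1763  308.9901] rot [ 3.1412 -0.002   3.105 ] F [ 0.308  -0.2445 -0.6431] q [-0.2488  0.1639  1.7087 -0.      1.271  -1.7831] op 0.5968947623294838 0.0
```

View pics/end.png

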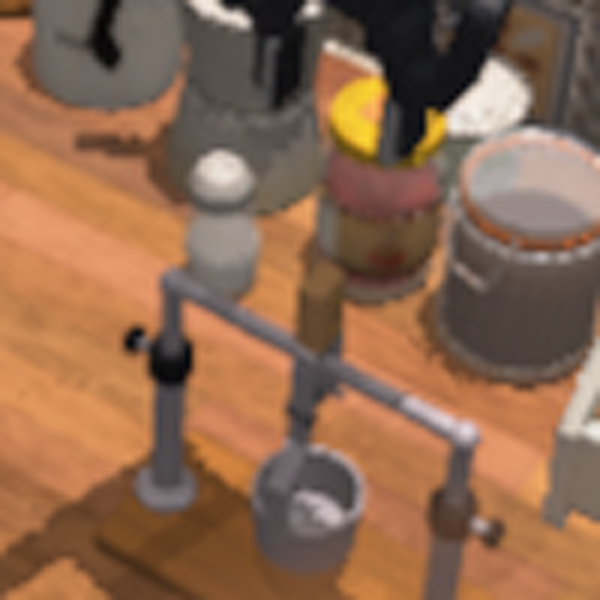

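The dipper hangs from the bar at (315,360), grip above and cup at (308,510). The gripper is well clear and the salt shaker still stands.

Request:
{"fn": "carry_out", "kwargs": {
  "series": [
    [0, 0, 0, 0, 0, 0, -0.2],
    [0, 0, 0, 0, 0, 0, -0.2],
    [0, 0, 0, 0, 0, 0, -0.2],
    [0, 0, 0, 0, 0, 0, -0.2],
    [0, 0, 0, 0, 0, 0, -0.2],
    [0, 0, 0, 0, 0, 0, -0.2],
    [0, 0, 0, 0, 0, 0, -0.2],
    [0, 0, 0, 0, 0, 0, -0.2]
  ]
}}

```text
clock: 23.85
eef_pos: [530.8, -133.3, 310.2]
tcp_rot: [-3.142, 0.0, 3.105]
contact_force: [-0.6, -0.0, -0.3]
opening: 0.598
grasp_force: 0.0
```

```bash
python3 -c "
from rig import r
print(r.sign_off())"
```

```text
the job is handed in; nothing more can be done
None
```

The dipper hangs freely on the bar and the job is handed in at about 24 s: it was pressed home at about 12 N; the first tug crept to about 11 N, just over the asked 10 N, so I repeated it at about 6–9 N before letting go.

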